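Free the lift's ratchet pawl and lower the test turntable

ROBOT

A 6-joint arm with a two-finger parallel gripper is mounted at the origin on the work surface. World frame = base frame: x ahead of the robot, y to its left, z up, the work surface at z = 0. Lengths are in m, angles in rad, forces in N, time in s.
With the tool pointing down it reaches from about 0.35 to 0.775 m from the base axis. Payload 5.5 kg.
Tool frame: the origin (TCP) lies at the very end of the fingers, on their centre line; the grasp point (between the pads) lies 19 mm behind it; z points along the fingers, y is the line along which they close (so a half turn about z gives the same grasp; the last joint's range is limited). The gripper opens to 85 mm and grips with 20 to 120 N. Pads are 22 mm wide; open, the fingers measure 114 mm over their backs; the gripper's body (76 mm by 85 mm) begins 54 mm behind the grasp point. The pads swing forward as they close: fully open they stand 13 mm farther back than shut.
Start: joints at [1.083, 0.313, 0.046, 1.304, 0, 1.431], TCP at [0.196, 0.541, 0.231] pointing down, gripper open.
Joint ranges: [-2.76, 2.76], [-0.86, 1.69], [-1.03, 1.26], [-2.2, 2.34], [-1.47, 1.5], [-3.14, 3.14]. Speed limits (rad/s): [2.57, 2.57, 3.14, 3.14, 3.14, 3.14].

INTERFACE

Orientations are given as a unit quaternion [w, x, y, z].
In Python, from workcell import get_state, read_camera, calibration, hand_in gives the robot as it stands.
- The arm moves only by the tool drive_tool, never from a script. Its argument "deltas" is a list that holds one entry, the list of rows, each a list of 7 numbers: the closure in counts, from 0 (fully open) to 255 (shut), then the shift along the tool's x, y, z in m, then the turn, a rotation vector about the tool's x, y, z in degrees. A call has 1 to 12 rows; each row is the pose to reach, as a shift and turn from the pose commanded when the call began, along the tool's axes at that moment; what a row does not reach only later rows make up. A row lasts 1/8 s, in which the tool goes at most 62.5 mm and 10.7 degrees, less where a joint would pass 70% of its speed; a pose out of reach is approached as far as the arm can. A call with a gripper value outside its range is refused whole. The fingers move at their own pace and stop on an object; "newtons" is the grip in N (left out, the last holds). Time passes only in rows, so rows that repeat a pose let the fingers close. It gives the time, the measured TCP pose, the force, the opening and the grip force at its end, in the units of the state.
- get_state(): the state, without advancing time (a new reading comes with each control period).
- read_camera(name): name is "scene" or "top" or "wrist"; returns (picture, depth): 420x560x3 uint8, red, green, blue; 420x560 float32, m along the optical axis (not along the pixel's ray), 0 where there is no reading.
- calibration(name): a dict with "mtx" (3x3 intrinsics, pixels), "world_from_camera" (4x4, takes a point from camera to world coordinates). Camera axes: x right, y up, looking along -z (the intrinsics and any distortion apply to the point x, -y, -z); pixel columns grow to the right and rows downward; lengths in m; the calibration is good to about 2 mm. The wrist camera is an equidistant fisheye: a pixel r from the principal point sees the ray r / f radians off the axis. A picture is of the moment at which its call begins: read the wrist's pose just before it. calibration takes no time and is no camera call; for the wrist camera it gives the pose at the moment of the call.
- hand_in(): hands the job in; it is judged then, once.
The state is a dict: "clock": time; "joint_pos": joint angles; "qvel": joint speeds; "tau": joint torques, N m; "tcp_pos": TCP position; "orientation": TCP orientation; "wrist_force": force on the tool from outside, world axes, zero at the start; "ft_torque": the same for the moment, N m; "finger_gap": finger opening in m; "grip_force": force on a finger pad.
Only numpy, scipy, OpenCV 4.12 (cv2) and the standard library are available. Lean on these libraries where they do the work, as an engineer would, in place of code of your own. Each camera call takes 0.05 s, during which the arm holds its last target. There are 200 camera calls.

TASK

The brass test turntable with its rotor is held up by the ratchet of its lift. Take the orange-handled release rod from its mat, gently slip its tip in under the lifting tab of the red pawl (with the rod in the hand, not with the fingers) and flick the pawl right over backwards so that it stays clear of the toothed wheel; then lay the rod flat on its mat again and, with the red crank grip, lower the turntable unhurriedly all the way to its lower stop. Finish with the hand clear, and leave the other things alone.

Things in the scene. Friction and masses are not known exactly. Their poses are not given: they have to be found in the camera images.
- unit: Lift unit. Fixed grey base plate, 270 x 270 x 12 mm, spans local x -120 to +150, y -200 to +70 mm; origin on the counter, local x away from the robot, y left (at yaw 0). On it the works (gearbox, crank, turntable, ratchet) stand rigidly on levelling feet, 8 to 38 mm above their lowest setting: NOT measured, feel for it. Delicate: no rod push above 12 N.
- crank_axis_low (a point): For the lowest setting: point on the crank's vertical axis at the height to grip. The upright red crank grip (18 mm diameter, 50 mm tall, from 30 mm below, where the arm is, to 20 mm above the real point) stands 55 mm from this axis, at the angle (1.745 rad + crank) anticlockwise from the unit's local x. The turntable (110 mm) stands 150 mm away, its rotor up to 42 mm higher.
- pawl (a joint): Pawl angle, rad: 0 engaged (nose in the wheel: lowering blocked); grows as the tab swings up and over towards local +x; stop at 1.9. Pivot nearly free: let go below about 0.7 it falls back, pushed beyond about 1.15 it falls over to the stop and stays. 180 g; about 1.5 N at the tab lifts it. Above 1.5 it counts as thrown over.
- rod: Release rod, loose: orange handle, a bar 14 mm wide (x), 70 mm long (y), 26 mm high (z); from it a round steel rod, 8 mm diameter, axis 13 mm above the handle's underside, runs 120 mm along the rod's -y to a flat end. Origin under the middle of the handle; 120 g, balanced in the handle, lies flat by itself.
- rod_tip (a point): Middle of the rod's flat end, 155 mm in -y of the rod's origin, on its axis (13 mm above the handle's underside).
- mat: Black rubber mat, fixed, 170 (x) x 250 (y) x 3 mm, origin under its centre; the rod and the wrench lie on it. The rod's handle origin must finally be over the mat.
- crank (a joint): Crank angle, rad: 0 at the start, grows anticlockwise from above as the turntable is lowered; lower stop at 2.2. Geared: 25 mm of lowering per rad. Gear drag holds the load wherever the crank is left; turning it down takes about 1 to 7 N at the grip. Blocked while the pawl is engaged.
- lift (a joint): How far the turntable has been lowered, m: 0 at the start, 0.055 at the lower stop. It may not run down faster than 0.12 m/s.
- wrench: Bystander: iron wrench 150 mm, lying on the mat beside the rod.
- oil_cup: Bystander: copper oil cup with spring lid, 48 mm diameter, 44 mm high, standing on the unit's plate beyond the ratchet.
- vial: Bystander: cork-topped vial, 24 mm diameter, 62 mm high.
- basket: Bystander: nickel tube basket with tubes, 130 x 90 x 87 mm.
- weight: Bystander: brass weight, 36 mm diameter, 44 mm high.
- driver: Bystander: yellow screwdriver lying on the counter.
- sill_low (a point): Middle of the outer (+y) top edge of the level yellow sill for the lowest setting; the real one is 8 to 38 mm straight above, like all points called low. Axes as the unit's. The sill spans 23 mm either side in x and 66 mm in -y. The rod goes in along local -y. Its outer 35 mm are open to the sky; farther in, the tab hangs 12 mm above it. The wheel's face is 74 mm in -y of this point.
- tab_low (a point): For the lowest setting: middle of the underside's outer (+y) edge of the pawl's lifting tab when engaged, a level red plate 26 mm wide in x, 5 mm thick, 42 mm long in -y, its underside 12 mm above the sill. A rod tip 15 to 35 mm in -y of this point is well under it. Tells nothing of how far the pawl has swung.
- pivot_low (a point): For the lowest setting: centre of the pawl's pivot (axis along local y), in the wheel's mid-plane, 41 mm in +x of the tab's middle and 16.5 mm below the height of the sill's top. A rod that moves on an arc about the real one, starting under the middle of the tab, carries the pawl over.

How it is judged:
By the outcome, as a careful person would: the job done as asked, in the order asked, and still so for the second after the job is handed in, with the robot touching nothing.
It also fails if it takes over 67 s, if anything falls off the work surface, if the arm or the gripper's body presses on something with over 40 N, if the wrist force passes 120 N, or if a joint passes its speed limit or range.

## Working session

There is one attempt and no reset: what is moved stays moved. The work goes in short steps, Python scripts to look and compute and a tool call to move; the robot and the scene stay as the last step left them, time stands still between calls to the robot, and variables do not carry over. Pictures are saved under pics/ and viewed, at most 10 in all, crops included, and the job is handed in when it is done.

Besides the shell and the picture viewer there is one more tool, called after "Emit:" as name([rows], argument=value, ...), one row to a line, values as JSON. drive_tool: Moves the arm, as the interface text tells. Its arguments: {"type":"object","properties":{"deltas":{"type":"array","items":{"type":"array","items":{"type":"array","items":{"type":"number"}}}},"newtons":{"type":"number"}},"required":["deltas"]}

```bash
ls; mkdir -p pics; python3 - <<'E'
from workcell import *
import cv2,numpy as np
s=get_state();print(s)
for n in("scene","top"):
    p,d=read_camera(n);np.savez(f"{n}0.npz",p=p,d=d)
    cv2.imwrite(f"pics/{n}0.png",cv2.resize(p[:,:,::-1],(800,600),interpolation=cv2.INTER_CUBIC))
    c=calibration(n);print(n,c)
E
```

```text
pics
{'clock': 0.0, 'joint_pos': array([1.08344630e+00, 3.13993116e-01, 4.49780707e-02, 1.30359441e+00,
       3.12098755e-05, 1.43120968e+00]), 'qvel': array([-0.00123083,  0.00056542, -0.00020605,  0.00058134, -0.00081934,
        0.00135304]), 'tau': array([ 2.95657883e-04, -4.80623746e+01,  2.98536873e+01,  1.93281274e-02,
       -1.47276805e-04,  4.16292067e-08]), 'tcp_pos': array([0.19571051, 0.54012849, 0.23041264]), 'orientation': array([-2.94392748e-04,  1.73006739e-01,  9.84920223e-01, -8.57576088e-04]), 'wrist_force': array([-0.60117513,  0.60762827, -0.40843958]), 'ft_torque': array([-0.01169583,  0.03121388, -0.019944  ]), 'grip_force': 0.0, 'finger_gap': 0.08550280839590639}
scene {'mtx': array([[440.16401216,   0.        , 283.09328767],
       [  0.        , 440.16401216, 207.04280383],
       [  0.        ,   0.        ,   1.        ]]), 'world_from_camera': array([[ 0.85028139, -0.31014926,  0.42523992,  0.95113488],
       [ 0.52632474,  0.49803917, -0.68915837, -0.80388883],
       [ 0.00195582,  0.80979282,  0.58671267,  0.74416749],
       [ 0.        ,  0.        ,  0.        ,  1.        ]])}
top {'mtx': array([[448.48644285,   0.        , 284.85794944],
       [  0.        , 448.48644285, 208.94486676],
       [  0.        ,   0.        ,   1.        ]]), 'world_from_camera': array([[-0.01257332,  0.99737438, -0.07131803,  0.38179754],
       [-0.99988212, -0.01316942, -0.00789434, -0.05666844],
       [-0.00881283,  0.07121037,  0.99742239,  1.54288847],
       [ 0.        ,  0.        ,  0.        ,  1.        ]])}
```

View pics/scene0.png

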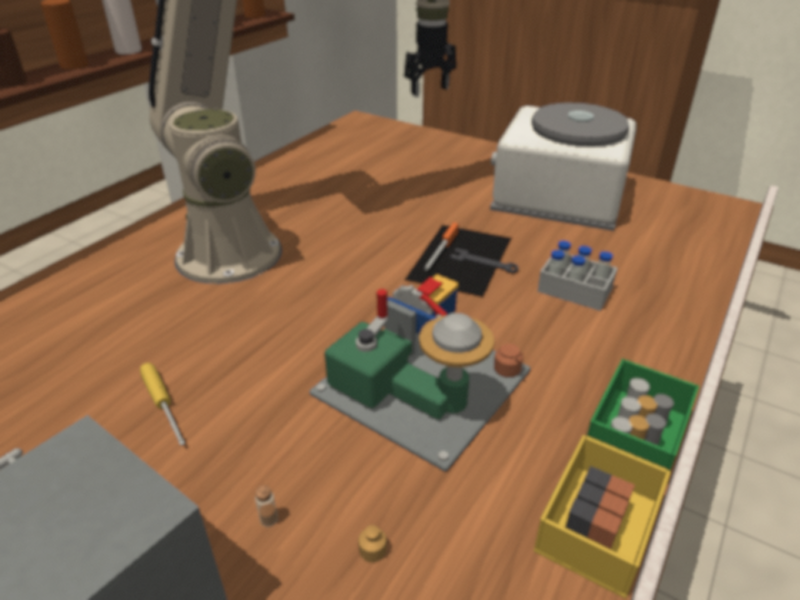

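View pics/top0.png

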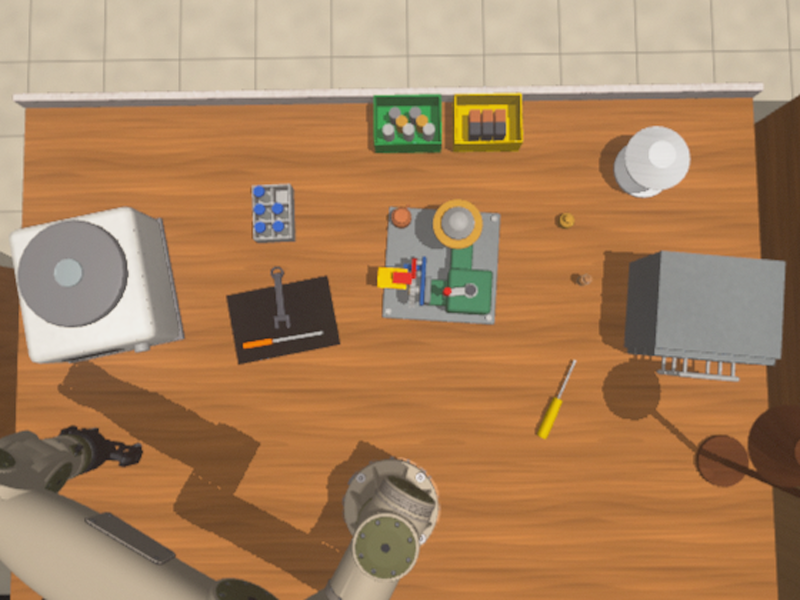

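```bash
cat > h.py <<'E'
import numpy as np,cv2
from workcell import *
from scipy.spatial.transform import Rotation as R
def ray(name,u,v,c=None):
    c=c or calibration(name);K=c["mtx"];T=c["world_from_camera"]
    x=(u-K[0,2])/K[0,0];y=(v-K[1,2])/K[1,1]
    if name=="wrist":
        r=np.hypot(x,y);k=np.sinc(r/np.pi) # sin(r)/r
        d=np.array([x*k,-y*k,-np.cos(r)])
    else: d=np.array([x,-y,-1.])
    return T[:3,3],T[:3,:3]@d
def atz(name,u,v,z,c=None):
    o,d=ray(name,u,v,c);return o+d*(z-o[2])/d[2]
def dep(name,u,v,D,c=None):
    o,d=ray(name,u,v,c);z=D[int(round(v)),int(round(u))]
    K=(c or calibration(name))["world_from_camera"];a=-K[:3,2]
    return o+d*z/(d@a)
def tri(rays):
    A=np.zeros((3,3));b=np.zeros(3)
    for o,d in rays:
        d=d/np.linalg.norm(d);P=np.eye(3)-np.outer(d,d);A+=P;b+=P@o
    p=np.linalg.solve(A,b)
    return p,[float(np.linalg.norm(np.cross(p-o,d/np.linalg.norm(d)))) for o,d in rays]
def proj(name,p,c=None):
    c=c or calibration(name);K=c["mtx"];q=np.linalg.inv(c["world_from_camera"])@np.r_[p,1]
    x,y,z=q[0],-q[1],-q[2]
    if name=="wrist":
        r=np.hypot(x,y);t=np.arctan2(r,z);x,y=x/r*t,y/r*t
    else:x,y=x/z,y/z
    return K[0,0]*x+K[0,2],K[1,1]*y+K[1,2]
def rel(p,q=None,s=None):
    "shift in tool axes to reach world p, turn (deg) to reach Rotation q"
    s=s or get_state();w=s["orientation"];r=R.from_quat(w,scalar_first=True)
    out=[np.round(r.inv().apply(np.array(p)-s["tcp_pos"]),4)]
    if q is not None: out.append(np.round((r.inv()*q).as_rotvec(degrees=True),2))
    return out
E
python3 - <<'E'
from h import *
z=np.load("top0.npz");D=z["d"]
f=.7
for n,(u,v) in dict(handle=(257,344),rodtip=(322,334),m1=(227,295),m2=(327,277),m3=(339,344),m4=(238,363),p1=(388,208),p2=(498,212),p3=(495,322),p4=(382,317),sillL=(380,277),sillm=(387,270),tab=(402,277),grip=(448,291),axis=(471,290),table=(458,222),wr=(278,272),wr2=(282,325)).items():
    print(n,dep("top",u*f,v*f,D).round(3))
p=z["p"][130:265,150:360];cv2.imwrite("pics/topc.png",cv2.resize(p[:,:,::-1],None,fx=3.8,fy=3.8,interpolation=cv2.INTER_CUBIC))
c=calibration("wrist");print(c);s=get_state()
r=R.from_quat(s["orientation"],scalar_first=True).as_matrix();print(r.round(3));print(r.T@(c["world_from_camera"][:3,3]-s["tcp_pos"]),(r.T@c["world_from_camera"][:3,:3]).round(3))
E
```

```text
handle [0.387 0.311 0.03 ]
rodtip [0.409 0.16  0.004]
m1 [ 0.507  0.393 -0.005]
m2 [ 0.547  0.149 -0.003]
m3 [ 0.385  0.12  -0.001]
m4 [0.342 0.363 0.001]
p1 [ 0.711 -0.001  0.013]
p2 [ 0.7   -0.269  0.001]
p3 [ 0.433 -0.256 -0.001]
p4 [ 0.448  0.016 -0.003]
sillL [0.533 0.014 0.114]
sillm [ 0.548 -0.002  0.12 ]
tab [ 0.53  -0.035  0.133]
grip [ 0.495 -0.134  0.167]
axis [ 0.501 -0.188  0.119]
table [ 0.641 -0.157  0.191]
wr [0.56  0.267 0.003]
wr2 [0.432 0.257 0.004]
{'mtx': array([[325.1922621 ,   0.        , 282.48626911],
       [  0.        , 325.1922621 , 206.72587675],
       [  0.        ,   0.        ,   1.        ]]), 'world_from_camera': array([[ 0.34195089, -0.89807307, -0.2766484 ,  0.1251145 ],
       [ 0.93971296,  0.32584788,  0.10374352,  0.56592986],
       [-0.00302397, -0.29544528,  0.95535488,  0.37308109],
       [ 0.        ,  0.        ,  0.        ,  1.        ]])}
[[-0.94   0.341 -0.001]
 [ 0.341  0.94  -0.001]
 [ 0.    -0.002 -1.   ]]
[ 7.52331076e-02 -9.26933431e-05 -1.42561492e-01] [[-0.001  0.955  0.296]
 [ 1.     0.001  0.002]
 [ 0.001  0.296 -0.955]]
```

View pics/topc.png

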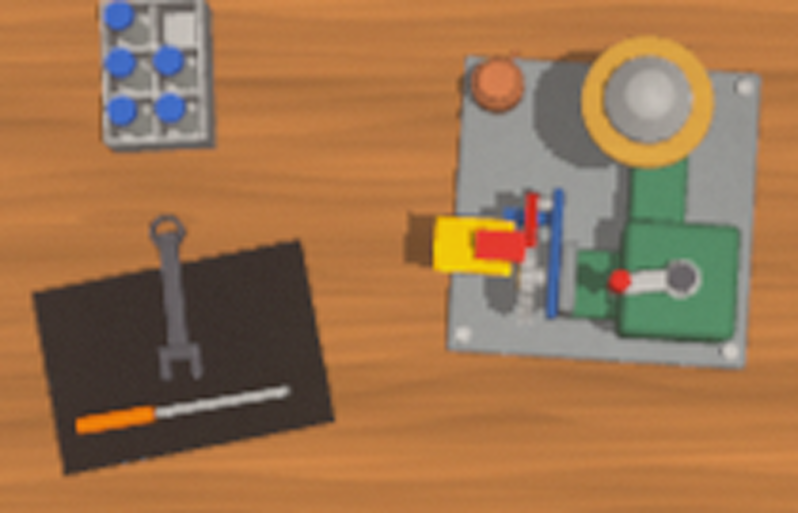

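```bash
python3 - <<'E'
from h import *
P=lambda u,v,z:atz("top",u/3.8+150-.37,v/3.8+130-.37,z)
h=P(116,419,.029);t=P(288,391,.018);print(h,t,t-h,np.linalg.norm((t-h)[:2]),np.degrees(np.arctan2(*(h-t)[[1,0]])))
c=[P(*a,.012) for a in((448,350),(468,57),(760,75),(745,366))];print(np.round(c,4))
for a,b in((0,1),(3,2)):print(np.degrees(np.arctan2(*(c[b]-c[a])[[1,0]])),np.linalg.norm(c[b]-c[a]))
for a,b in((1,0),(2,3)):print(np.linalg.norm(c[b]-c[a]))
for a,b in((2,1),(3,0)):print(np.degrees(np.arctan2(*(c[b]-c[a])[[1,0]]))-90,np.linalg.norm(c[b]-c[a]))
x=np.array([-h[1]+t[1],0,0])
d=(h-t)[:2];d/=np.linalg.norm(d)
q=R.from_matrix(np.array([[d[0],d[1],0],[d[1],-d[0],0],[0,0,-1]]).T if 0 else np.column_stack([[d[0],d[1],0],[d[1],-d[0],0],[0,0,-1]]))
print(rel([h[0],h[1],.2],q))
E
```

```text
[0.39001331 0.30994017 0.029     ] [0.41312777 0.1584973  0.018     ] [ 0.02311446 -0.15144288 -0.011     ] 0.15319668076418877 98.67798290931589
[[ 0.4482  0.0152  0.012 ]
 [ 0.7148 -0.0056  0.012 ]
 [ 0.6944 -0.2706  0.012 ]
 [ 0.4304 -0.2512  0.012 ]]
-4.46790455444951 0.2673698042896525
-4.21933398985451 0.26468948778974705
0.2673698042896525
0.26468948778974705
-4.401078761390366 0.26580535951937967
-3.8255866579294207 0.2669702731197073
[array([-0.2611, -0.1502,  0.0307]), array([-9.000e-02,  4.000e-02,  6.139e+01])]
```

Emit:
drive_tool([
  [[0,-0.065,-0.038,0.01,0,0,10],[0,-0.13,-0.075,0.02,0,0,20],[0,-0.2,-0.115,0.03,0,0,30],[0,-0.261,-0.15,0.03,0,0,40],[0,-0.261,-0.15,0.03,0,0,50],[0,-0.261,-0.15,0.03,0,0,61.4],[0,-0.261,-0.15,0.03,0,0,61.4],[0,-0.261,-0.15,0.03,0,0,61.4]],
])

```text
clock: 1.1
tcp_pos: [0.3898, 0.3109, 0.2011]
orientation: [-0.0, 0.65, 0.76, -0.0]
wrist_force: [-0.4, 1.1, 0.3]
finger_gap: 0.0854
grip_force: 0.0
```

```bash
python3 - <<'E'
from h import *
s=get_state();print(s["clock"],s["tcp_pos"],s["wrist_force"])
c=calibration("wrist");p,d=read_camera("wrist");np.savez("w1.npz",p=p,d=d,**c)
cv2.imwrite("pics/w1.png",cv2.resize(p[:,:,::-1],(800,600),interpolation=cv2.INTER_CUBIC))
E
```

```text
1.1 [0.38984427 0.31092635 0.20114329] [-0.36628155  1.1424877   0.28314042]
```

View pics/w1.png

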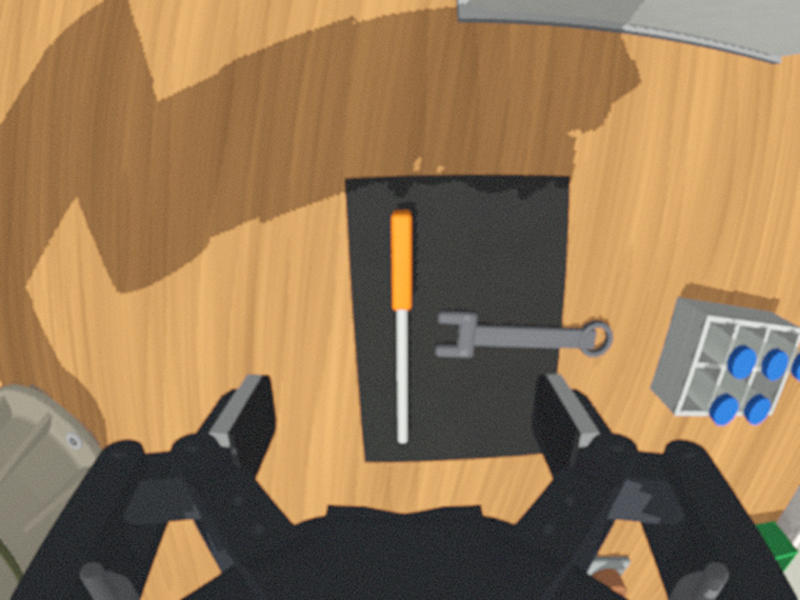

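```bash
python3 - <<'E'
from h import *
z=np.load("w1.npz");c=dict(mtx=z["mtx"],world_from_camera=z["world_from_camera"]);D=z["d"]
g=lambda u,v,zz:atz("wrist",(u+.5)*.7-.5,(v+.5)*.7-.5,zz,c)
a=g(401.5,212,.029);b=g(402,310,.029);t=g(403,443,.018)
print(a,b,t,np.linalg.norm(a-b),np.linalg.norm(a[:2]-t[:2]))
for u,v in((401,235),(402,280),(403,420),(380,350)):print(dep("wrist",u*.7,v*.7,D,c))
m=(a+b)/2;print(m,np.degrees(np.arctan2(*(a-t)[[1,0]])))
top=np.array([.38999,.30994,.029]);zt=np.load("top0.npz")
# triangulate handle centre & tip from both views
P=lambda u,v:ray("top",u/3.8+150-.37,v/3.8+130-.37)
W=lambda u,v:ray("wrist",(u+.5)*.7-.5,(v+.5)*.7-.5,c)
print(tri([P(116,419),W(402,260)]),tri([P(288,391),W(403,442)]))
d=(a-t)[:2];d/=np.linalg.norm(d);o=t[:2]+d*.155;print("origin",o)
q=R.from_matrix(np.column_stack([[d[0],d[1],0],[d[1],-d[0],0],[0,0,-1]]))
print(rel([*((o+m[:2])/2),.006],q))
E
```

```text
[0.38244087 0.34701191 0.029     ] [0.39347229 0.27763889 0.029     ] [0.41295592 0.15588636 0.018     ] 0.07024462968786302 0.19354623369482563
[0.38471259 0.3309376  0.02808485]
[0.39026601 0.29945542 0.02871446]
[0.4092833  0.18090383 0.0211094 ]
[0.38262714 0.23248584 0.00346181]
[0.38795658 0.3123254  0.029     ] 99.07126575144775
(array([0.38910366, 0.31198447, 0.02033668]), [0.0009580057595202819, 0.0009580057595202225]) (array([0.41284809, 0.15821659, 0.01980848]), [0.00024371808893656222, 0.0002437180889364633])
origin [0.38851818 0.30894778]
[array([-0.0002, -0.0015,  0.1952]), array([-0.01, -0.  , -0.19])]
```

Emit:
drive_tool([
  [[165,0,-0.0015,0.05,0,0,0],[165,0,-0.0015,0.1,0,0,0],[165,0,-0.0015,0.145,0,0,0],[165,0,-0.0015,0.165,0,0,0],[165,0,-0.0015,0.165,0,0,0]],
], newtons=100)

```text
clock: 1.78
tcp_pos: [0.3868, 0.3102, 0.0348]
orientation: [-0.001, 0.65, 0.76, -0.002]
wrist_force: [-0.4, -0.6, 0.1]
finger_gap: 0.0301
grip_force: 0.0
```

Emit:
drive_tool([
  [[165,0,0.001,0.015,0,0,0],[165,0,0.001,0.028,0,0,0],[165,0,0.001,0.028,0,0,0],[255,0,0.001,0.028,0,0,0],[255,0,0.001,0.028,0,0,0],[255,0,0.001,0.028,0,0,0],[255,0,0.001,0.028,0,0,0]],
], newtons=100)

```text
clock: 2.65
tcp_pos: [0.3901, 0.3107, 0.0088]
orientation: [0.0, 0.652, 0.759, 0.0]
wrist_force: [-1.3, -0.1, 3.4]
finger_gap: 0.0117
grip_force: 98.2
```

Emit:
drive_tool([
  [[255,0,0,-0.02,0,0,0],[255,0,0,-0.06,0,0,0],[255,0,0,-0.12,0,0,0],[255,0,0,-0.18,0,0,0],[255,0,0,-0.2,0,0,0]],
])

```text
clock: 3.28
tcp_pos: [0.3914, 0.3115, 0.2124]
orientation: [0.001, 0.652, 0.759, 0.003]
wrist_force: [-0.3, 0.1, -1.0]
finger_gap: 0.0118
grip_force: 97.9
```

```bash
python3 - <<'E'
from h import *
D=np.load("top0.npz")["d"]
P=lambda u,v,z:atz("top",u/3.8+150-.37,v/3.8+130-.37,z)
y=-4.2;e=R.from_euler("z",y,degrees=True)
for n,(u,v,z) in dict(s0=(435,217,.116),s1=(434,271,.116),s2=(434,244,.116),si=(515,219,.116),tab0=(475,245,.133),tab1=(526,246,.133),ta=(500,230,.133),tb=(498,260,.133)).items():print(n,P(u,v,z).round(4))
D_=D.copy();print(D[190:206:3,262:290:2].round(3))
for u in range(265,290,3):print(dep("top",u,188,D).round(4),dep("top",u,195,D).round(4))
sill=P(434,244,.116);print("sill",sill)
ly=e.apply([0,1,0]);lx=e.apply([1,0,0])
s=get_state();print(s["clock"],s["tcp_pos"],s["wrist_force"])
q=R.from_matrix(np.column_stack([ly,lx,[0,0,-1]]))
tcp=sill+ly*(.155+.03);tcp[2]=.19
print(tcp,rel(tcp,q))
E
```

```text
s0 [0.556  0.0202 0.116 ]
s1 [0.5103 0.0215 0.116 ]
s2 [0.5331 0.0212 0.116 ]
si [ 0.5534 -0.0472  0.116 ]
tab0 [ 0.53   -0.0138  0.133 ]
tab1 [ 0.5286 -0.0562  0.133 ]
ta [ 0.5423 -0.0347  0.133 ]
tb [ 0.5173 -0.0328  0.133 ]
[[1.555 1.436 1.44  1.434 1.438 1.434 1.433 1.418 1.42  1.42  1.421 1.419
  1.415 1.422]
 [1.548 1.438 1.434 1.433 1.434 1.435 1.433 1.422 1.419 1.421 1.421 1.417
  1.421 1.425]
 [1.55  1.433 1.438 1.431 1.44  1.435 1.437 1.413 1.422 1.421 1.418 1.421
  1.414 1.416]
 [1.553 1.436 1.432 1.436 1.442 1.436 1.436 1.43  1.436 1.435 1.434 1.537
  1.451 1.427]
 [1.545 1.55  1.546 1.546 1.541 1.536 1.542 1.534 1.535 1.538 1.538 1.539
  1.448 1.418]
 [1.548 1.548 1.549 1.539 1.542 1.538 1.537 1.534 1.543 1.536 1.535 1.531
  1.423 1.422]]
[0.552  0.0174 0.1147] [0.5295 0.0176 0.115 ]
[0.5517 0.0077 0.1163] [0.5295 0.0081 0.1133]
[ 0.5513 -0.002   0.119 ] [ 0.5289 -0.0017  0.1184]
[ 0.551  -0.0116  0.1198] [ 0.5292 -0.0112  0.1142]
[ 0.5507 -0.0212  0.1216] [ 0.527  -0.0213  0.1337]
[ 0.5512 -0.0307  0.1159] [ 0.5273 -0.0307  0.1297]
[ 0.5518 -0.0402  0.1102] [ 0.5275 -0.0401  0.1265]
[ 0.5555 -0.0497  0.0774] [ 0.5273 -0.0496  0.1277]
[ 0.5509 -0.0595  0.1152] [ 0.5273 -0.0592  0.1257]
sill [0.53314602 0.02124329 0.116     ]
3.275 [0.391357   0.31149893 0.21237766] [-0.25590621  0.07218418 -0.96931442]
[0.54669509 0.20574647 0.19      ] [array([-0.128 ,  0.1375,  0.0229]), array([ 0.33, -0.17, 12.88])]
```

Emit:
drive_tool([
  [[255,-0.03,0.035,0.005,0,0,3],[255,-0.065,0.07,0.01,0,0,6.5],[255,-0.1,0.105,0.018,0,0,10],[255,-0.128,0.1375,0.023,0.3,0,12.9],[255,-0.128,0.1375,0.023,0.3,0,12.9],[255,-0.128,0.1375,0.023,0.3,0,12.9]],
])

```text
clock: 4.03
tcp_pos: [0.5443, 0.2046, 0.1847]
orientation: [-0.002, 0.733, 0.68, -0.003]
wrist_force: [-0.4, 0.1, -0.5]
finger_gap: 0.0119
grip_force: 98.0
```

```bash
python3 - <<'E'
from h import *
s=get_state();print(s["clock"],s["tcp_pos"],s["wrist_force"])
c=calibration("wrist");p,d=read_camera("wrist");np.savez("w2.npz",p=p,d=d,**c)
cv2.imwrite("pics/w2.png",cv2.resize(p[:,:,::-1],(800,600),interpolation=cv2.INTER_CUBIC))
ps,ds=read_camera("scene");np.savez("s2.npz",p=ps,d=ds)
a=cv2.resize(ps[160:330,190:400,::-1],None,fx=3.8,fy=3.5,interpolation=cv2.INTER_CUBIC)
cv2.imwrite("pics/s2.png",a)
E
```

```text
4.025 [0.54433572 0.20458895 0.18469638] [-0.448744    0.07388846 -0.54969205]
```

View pics/w2.png

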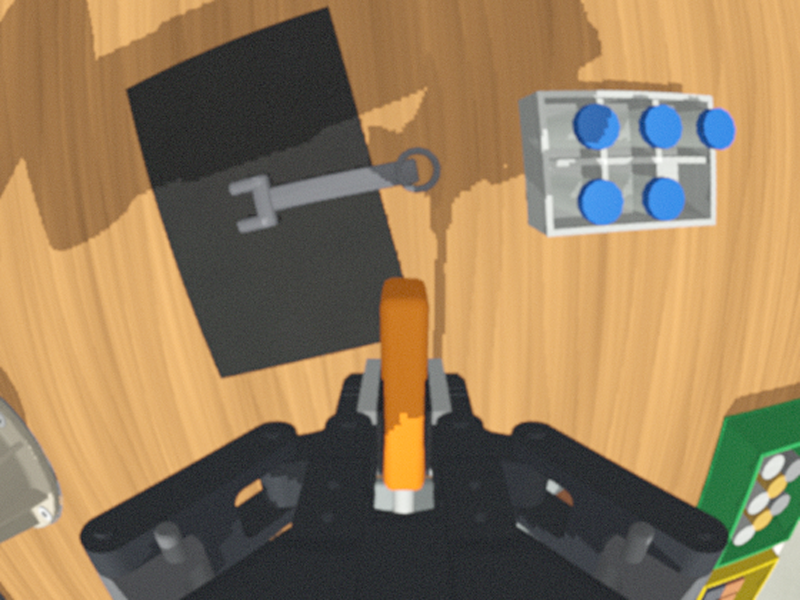

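View pics/s2.png

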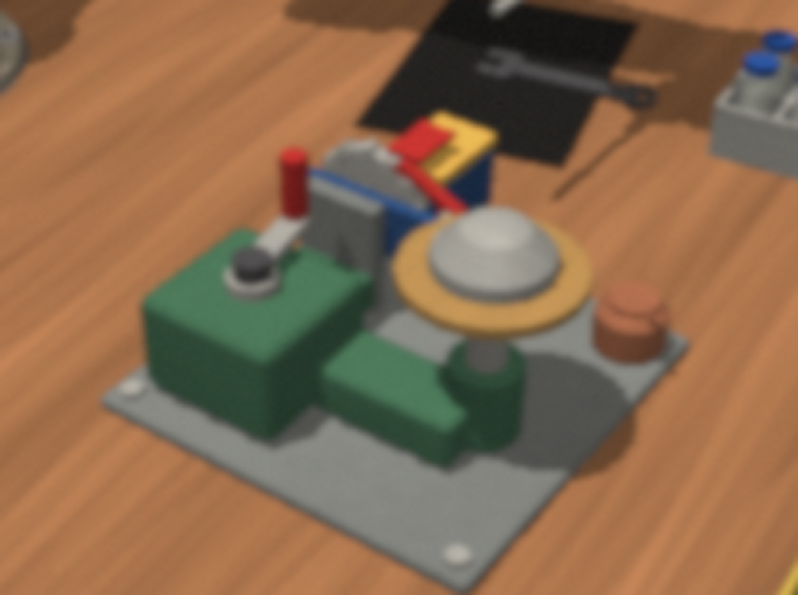

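```bash
cat >> h.py <<'E'
def cloud(name,D,c=None):
    c=c or calibration(name);K=c["mtx"];v,u=np.mgrid[:D.shape[0],:D.shape[1]]
    X=np.stack([(u-K[0,2])/K[0,0]*D,-(v-K[1,2])/K[1,1]*D,-D],-1)
    T=c["world_from_camera"];W=X@T[:3,:3].T+T[:3,3];W[D==0]=np.nan;return W
def box(W,lo,hi):return np.all((W>lo)&(W<hi),-1)
E
python3 - <<'E'
from h import *
P=lambda u,v:ray("top",u/3.8+150-.37,v/3.8+130-.37)
S=lambda u,v:ray("scene",u/3.8+190-.37,v/3.5+160-.37)
print(tri([P(434,271),S(440,112)]));print(tri([P(435,217),S(498,137)]))
sd=np.load("s2.npz");Ws=cloud("scene",sd["d"]);t,td=read_camera("top");np.savez("t2.npz",p=t,d=td);Wt=cloud("top",td)
t0=np.load("top0.npz")
for n,W,p in(("top",Wt,t),("scene",Ws,sd["p"]),("top0",cloud("top",t0["d"]),t0["p"])):
    p=p.astype(int);yel=(p[...,0]>150)&(p[...,1]>120)&(p[...,2]<90)
    m=box(W,[.49,-.06,.09],[.58,.04,.14])&yel
    w=W[m];print(n,"yellow",len(w),np.median(w,0).round(4),w.min(0).round(4),w.max(0).round(4))
    m=box(W,[.5,.02,.15],[.57,.15,.24]);w=W[m]
    if len(w):
        v,u=np.nonzero(m);print("rod",len(w));i=np.argsort(w[:,1])[:4];print(w[i].round(4),u[i],v[i]);A=np.polyfit(w[:,1],w[:,[0,2]],1);print(A, w.mean(0))
E
```

```text
(array([0.50974917, 0.02108768, 0.11643672]), [0.0006384592869120041, 0.00063845928691203])
(array([0.55540817, 0.01975597, 0.11188148]), [0.0012652374484179469, 0.001265237448417977])
top yellow 216 [ 0.5328 -0.0018  0.1144] [ 0.509  -0.0435  0.106 ] [0.5556 0.0212 0.1375]
rod 84
[[0.5369 0.0556 0.1955]
 [0.5339 0.0556 0.1956]
 [0.5364 0.0583 0.2   ]
 [0.5338 0.0586 0.1962]] [251 251 250 250] [190 191 190 191]
[[ 0.07523409 -0.02444596]
 [ 0.53092922  0.1984313 ]] [0.53874909 0.10394052 0.19589038]
scene yellow 142 [ 0.5413 -0.0041  0.1144] [ 0.5099 -0.0464  0.1113] [0.5534 0.0219 0.1324]
rod 84
[[0.5341 0.0497 0.1968]
 [0.5311 0.0506 0.1926]
 [0.5337 0.0509 0.1933]
 [0.5309 0.0513 0.1893]] [321 320 321 320] [162 163 163 164]
[[0.08278851 0.00757876]
 [0.52917104 0.19372793]] [0.53714334 0.09629708 0.19445774]
top0 yellow 219 [ 0.533  -0.0043  0.1146] [ 0.509  -0.0435  0.1065] [0.5557 0.0213 0.135 ]
```

Emit:
drive_tool([
  [[255,-0.02,0,0.01,0,0,0],[255,-0.045,0,0.03,0,0,0],[255,-0.045,0,0.05,0,0,0],[255,-0.045,0,0.058,0,0,0],[255,-0.045,0,0.058,0,0,0],[255,-0.045,0,0.058,0,0,0]],
])

```text
clock: 4.92
tcp_pos: [0.5418, 0.1605, 0.1283]
orientation: [-0.001, 0.732, 0.681, -0.001]
wrist_force: [-0.3, -1.0, -0.6]
finger_gap: 0.012
grip_force: 98.0
```

```bash
python3 - <<'E'
from h import *
s=get_state();print(s["clock"],s["tcp_pos"],s["wrist_force"],s["ft_torque"],R.from_quat(s["orientation"],scalar_first=True).as_matrix().round(4))
t,td=read_camera("top");Wt=cloud("top",td);ps,ds=read_camera("scene")
for W in(Wt,cloud("scene",ds)):
    m=box(W,[.5,.025,.11],[.57,.1,.16]);w=W[m];print(len(w),np.polyfit(w[:,1],w[:,[0,2]],1),w.mean(0))
a=np.hstack([cv2.resize(t[175:215,250:300,::-1],(400,320),interpolation=cv2.INTER_CUBIC),cv2.resize(ps[165:215,280:330,::-1],(400,320),interpolation=cv2.INTER_CUBIC)])
cv2.imwrite("pics/c3.png",a)
E
```

```text
4.925 [0.54181521 0.16046108 0.12827196] [-0.33123789 -1.01044638 -0.55127047] [-0.02467177  0.02049713 -0.01662163] [[ 7.280e-02  9.973e-01 -3.700e-03]
 [ 9.973e-01 -7.280e-02  1.000e-04]
 [-2.000e-04 -3.700e-03 -1.000e+00]]
58 [[0.07836921 0.00589531]
 [0.53201092 0.13817933]] [0.53681029 0.0612405  0.13854036]
60 [[ 0.06725637 -0.00863399]
 [ 0.53173103  0.13853941]] [0.53584951 0.0612354  0.1380107 ]
```

View pics/c3.png

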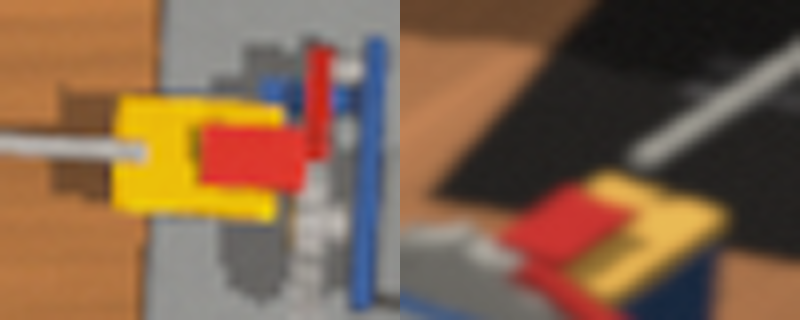

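Emit:
drive_tool([
  [[255,0,0,0.005,0,0,0],[255,0,0,0.01,0,0,0],[255,0,0,0.012,0,0,0],[255,0,0,0.012,0,0,0],[255,0,0,0.012,0,0,0]],
])

```text
clock: 5.65
tcp_pos: [0.5413, 0.1598, 0.1154]
orientation: [-0.002, 0.733, 0.681, -0.002]
wrist_force: [-0.5, -1.2, -0.9]
finger_gap: 0.0117
grip_force: 98.0
```

Emit:
drive_tool([
  [[255,0,0,0.001,0,0,0],[255,0,0,0.002,0,0,0],[255,0,0,0.002,0,0,0],[255,0,0,0.002,0,0,0]],
])

```text
clock: 6.15
tcp_pos: [0.5413, 0.1599, 0.1134]
orientation: [-0.002, 0.733, 0.681, -0.002]
wrist_force: [-0.5, -0.2, -0.5]
finger_gap: 0.0118
grip_force: 98.0
```

```bash
python3 - <<'E'
from h import *
s=get_state();print(s["clock"],s["tcp_pos"],s["wrist_force"],s["ft_torque"])
E
```

```text
6.15 [0.54132247 0.1598518  0.11336268] [-0.53328913 -0.20987545 -0.46564069] [ 0.03620325  0.00467393 -0.03527001]
```

Torque gives a sensitive contact signal. Continue in 1 mm steps.

Emit:
drive_tool([
  [[255,0,0,0.001,0,0,0],[255,0,0,0.001,0,0,0],[255,0,0,0.001,0,0,0]],
])

```text
clock: 6.52
tcp_pos: [0.5413, 0.1599, 0.1123]
orientation: [-0.002, 0.733, 0.681, -0.002]
wrist_force: [0.1, 0.3, -0.3]
finger_gap: 0.0117
grip_force: 98.0
```

Emit:
drive_tool([
  [[255,0,0,0.001,0,0,0],[255,0,0,0.001,0,0,0],[255,0,0,0.001,0,0,0]],
])

```text
clock: 6.9
tcp_pos: [0.5413, 0.1599, 0.1113]
orientation: [-0.002, 0.733, 0.681, -0.002]
wrist_force: [-0.4, 0.4, -1.2]
finger_gap: 0.0116
grip_force: 98.0
```

```bash
python3 - <<'E'
from h import *
s=get_state();print(s["clock"],s["tcp_pos"],s["wrist_force"],s["ft_torque"])
E
```

```text
6.9 [0.54128524 0.15986504 0.11130443] [-0.36350332  0.39191539 -1.23193086] [ 0.01281746 -0.04069982 -0.00407488]
```

Emit:
drive_tool([
  [[255,0,0,0.001,0,0,0],[255,0,0,0.001,0,0,0],[255,0,0,0.001,0,0,0]],
])

```text
clock: 7.28
tcp_pos: [0.5413, 0.1599, 0.1105]
orientation: [-0.002, 0.733, 0.681, -0.002]
wrist_force: [-0.1, -0.2, -0.2]
finger_gap: 0.0118
grip_force: 98.1
```

Emit:
drive_tool([
  [[255,0,0,0.001,0,0,0],[255,0,0,0.001,0,0,0],[255,0,0,0.001,0,0,0]],
])

```text
clock: 7.65
tcp_pos: [0.5415, 0.1599, 0.1096]
orientation: [-0.002, 0.733, 0.681, -0.002]
wrist_force: [-0.8, 1.3, 2.6]
finger_gap: 0.0115
grip_force: 98.3
```

```bash
python3 - <<'E'
from h import *
s=get_state();print(s["clock"],s["tcp_pos"],s["wrist_force"],s["ft_torque"])
E
```

```text
7.65 [0.54146312 0.15988629 0.10957521] [-0.828234    1.28894323  2.58318972] [-0.31390689  0.08854007  0.0063162 ]
```

Emit:
drive_tool([
  [[255,0,0,-0.003,0,0,0],[255,0,0,-0.003,0,0,0],[255,-0.005,0,-0.003,0,0,0],[255,-0.01,0,-0.003,0,0,0],[255,-0.015,0,-0.003,0,0,0],[255,-0.02,0,-0.003,0,0,0],[255,-0.025,0,-0.003,0,0,0],[255,-0.025,0,-0.003,0,0,0]],
])

```text
clock: 8.65
tcp_pos: [0.5395, 0.1345, 0.1124]
orientation: [-0.002, 0.733, 0.68, -0.002]
wrist_force: [-0.7, 0.1, -1.6]
finger_gap: 0.0115
grip_force: 98.0
```

```bash
python3 - <<'E'
from h import *
s=get_state();print(s["clock"],s["tcp_pos"],s["wrist_force"],s["ft_torque"])
E
```

```text
8.65 [0.53946549 0.13449889 0.11240591] [-0.65853289  0.05462919 -1.60865627] [ 0.0073743  -0.06634526  0.07176455]
```

Emit:
drive_tool([
  [[255,-0.005,0,0,0,0,0],[255,-0.01,0,0,0,0,0],[255,-0.015,0,0,0,0,0],[255,-0.019,0,0,0,0,0],[255,-0.019,0,0,0,0,0]],
])

```text
clock: 9.28
tcp_pos: [0.538, 0.1157, 0.1124]
orientation: [-0.002, 0.733, 0.68, -0.002]
wrist_force: [-0.8, 0.3, -1.5]
finger_gap: 0.0118
grip_force: 98.0
```

```bash
python3 - <<'E'
from h import *
s=get_state();print(s["clock"],s["tcp_pos"],s["wrist_force"],s["ft_torque"])
r=R.from_quat(s["orientation"],scalar_first=True)
t,td=read_camera("top");ps,ds=read_camera("scene");np.savez("t4.npz",t=t,td=td,ps=ps,ds=ds)
a=np.hstack([cv2.resize(t[175:215,250:300,::-1],(400,320),interpolation=cv2.INTER_CUBIC),cv2.resize(ps[165:215,280:330,::-1],(400,320),interpolation=cv2.INTER_CUBIC)])
cv2.imwrite("pics/c4.png",a)
# arc about pivot in tool axes: y=+local x, z=down
c=np.array([-41,22.5]) # rod axis rel. pivot (x,z) mm
for k in np.arange(0,1.56,.1):
    v=np.array([c[0]*np.cos(k)+c[1]*np.sin(k),-c[0]*np.sin(k)+c[1]*np.cos(k)])-c
    print(round(k,2),v.round(1))
E
```

```text
9.275 [0.53804504 0.11566382 0.11237738] [-0.8260159   0.33056137 -1.54243879] [ 0.00561182 -0.01282733  0.06761584]
0.0 [0. 0.]
0.1 [2.5 4. ]
0.2 [5.3 7.7]
0.3 [ 8.5 11.1]
0.4 [12.  14.2]
0.5 [15.8 16.9]
0.6 [19.9 19.2]
0.7 [24.1 21.1]
0.8 [28.6 22.6]
0.9 [33.1 23.6]
1.0 [37.8 24.2]
1.1 [42.5 24.2]
1.2 [47.1 23.9]
1.3 [51.7 23. ]
1.4 [56.2 21.7]
1.5 [60.5 20. ]
```

View pics/c4.png

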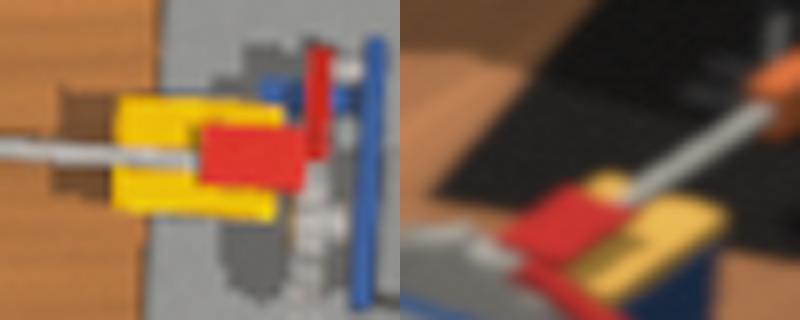

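Emit:
drive_tool([
  [[255,0,0.0012,-0.002,0,0,0],[255,0,0.0025,-0.004,0,0,0],[255,0,0.0039,-0.0059,0,0,0],[255,0,0.0053,-0.0077,0,0,0],[255,0,0.0085,-0.0111,0,0,0],[255,0,0.012,-0.0142,0,0,0],[255,0,0.012,-0.0142,0,0,0]],
])

```text
clock: 10.25
tcp_pos: [0.5509, 0.115, 0.1269]
orientation: [-0.001, 0.733, 0.681, -0.002]
wrist_force: [-0.3, 1.2, -2.4]
finger_gap: 0.0115
grip_force: 97.9
```

```bash
python3 - <<'E'
from h import *
s=get_state();print(s["clock"],s["tcp_pos"],s["wrist_force"],s["ft_torque"])
t,td=read_camera("top")
t0=np.load("t4.npz")["t"]
for n,p in(("before",t0),("now",t)):
    p=p.astype(int);m=(p[...,0]>150)&(p[...,1]<70)&(p[...,2]<70);m[:180]=0;m[212:]=0;m[:,:265]=0;m[:,300:]=0
    v,u=np.nonzero(m);print(n,len(u),u.min(),u.max(),v.min(),v.max());w=cloud("top",td)[m];print(np.nanpercentile(w,[5,50,95],axis=0).round(3))
E
```

```text
10.25 [0.55085243 0.11502662 0.1269111 ] [-0.28970214  1.19585729 -2.37458597] [ 0.09208015 -0.05060082  0.05778456]
before 120 276 290 181 198
[[ 0.522 -0.063  0.013]
 [ 0.534 -0.043  0.123]
 [ 0.564 -0.019  0.148]]
now 121 275 290 181 193
[[ 0.532 -0.063  0.117]
 [ 0.544 -0.041  0.142]
 [ 0.564 -0.019  0.148]]
```

Emit:
drive_tool([
  [[255,0,0.0038,-0.0027,0,0,0],[255,0,0.0079,-0.005,0,0,0],[255,0,0.0121,-0.0069,0,0,0],[255,0,0.0166,-0.0084,0,0,0],[255,0,0.0211,-0.0094,0,0,0],[255,0,0.0258,-0.01,0,0,0],[255,0,0.0305,-0.01,0,0,0],[255,0,0.0351,-0.0097,0,0,0],[255,0,0.0397,-0.0088,0,0,0],[255,0,0.0442,-0.0075,0,0,0],[255,0,0.0464,-0.0067,0,0,0],[255,0,0.0464,-0.0067,0,0,0]],
])

```text
clock: 11.8
tcp_pos: [0.5965, 0.1117, 0.1328]
orientation: [-0.002, 0.733, 0.681, -0.002]
wrist_force: [-0.2, 0.1, -0.2]
finger_gap: 0.0121
grip_force: 97.9
```

```bash
python3 - <<'E'
from h import *
s=get_state();print(s["clock"],s["tcp_pos"],s["wrist_force"],s["ft_torque"])
t,td=read_camera("top");ps,ds=read_camera("scene")
p=t.astype(int);m=(p[...,0]>150)&(p[...,1]<70)&(p[...,2]<70);m[:160]=0;m[212:]=0;m[:,:265]=0;m[:,300:]=0
v,u=np.nonzero(m);print(len(u),u.min(),u.max(),v.min(),v.max());w=cloud("top",td)[m];print(np.nanpercentile(w,[5,50,95],axis=0).round(3))
a=np.hstack([cv2.resize(t[165:215,250:300,::-1],(400,400),interpolation=cv2.INTER_CUBIC),cv2.resize(ps[160:220,275:335,::-1],(400,400),interpolation=cv2.INTER_CUBIC)])
cv2.imwrite("pics/c5.png",a)
E
```

```text
11.8 [0.59653646 0.11165237 0.13284694] [-0.22632104  0.07832817 -0.1803529 ] [ 0.03653141 -0.03373311  0.01197685]
39 277 291 171 185
[[ 0.564 -0.066  0.102]
 [ 0.592 -0.06   0.137]
 [ 0.601 -0.029  0.153]]
```

View pics/c5.png

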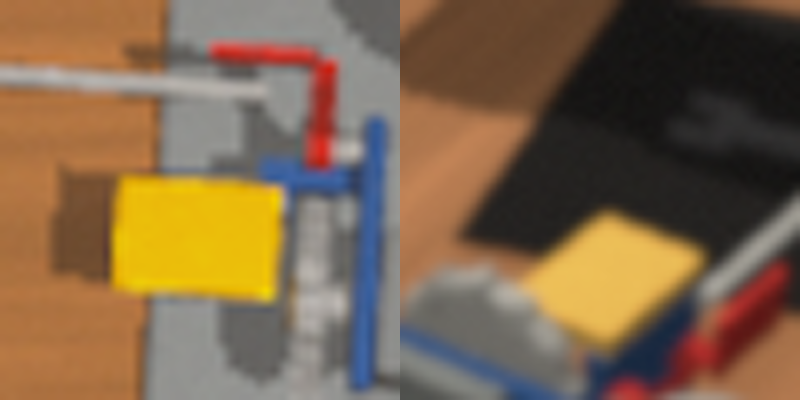

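Emit:
drive_tool([
  [[255,0.02,-0.002,0,0,0,0],[255,0.05,-0.002,0,0,0,0],[255,0.08,-0.002,-0.01,0,0,0],[255,0.08,-0.002,-0.06,0,0,0],[255,0.08,-0.002,-0.07,0,0,0],[255,0.08,-0.002,-0.07,0,0,0]],
])

```text
clock: 12.65
tcp_pos: [0.601, 0.1924, 0.2037]
orientation: [-0.001, 0.733, 0.681, -0.001]
wrist_force: [0.6, -0.0, -2.3]
finger_gap: 0.0117
grip_force: 98.0
```

```bash
python3 - <<'E'
from h import *
s=get_state();print(s["clock"],s["tcp_pos"])
a=np.radians(99.0);d=[np.cos(a),np.sin(a)]
q=R.from_matrix(np.column_stack([[d[0],d[1],0],[d[1],-d[0],0],[0,0,-1]]))
print(rel([.3895,.3106,.07],q))
E
```

```text
12.65 [0.60099593 0.19240559 0.20367278]
[array([ 0.1024, -0.2191,  0.1344]), array([ -0.18,  -0.03, -13.19])]
```

Emit:
drive_tool([
  [[255,0.02,-0.045,0.01,0,0,-3],[255,0.045,-0.095,0.02,0,0,-6],[255,0.07,-0.145,0.04,0,0,-9],[255,0.095,-0.195,0.07,0,0,-12],[255,0.1024,-0.2191,0.11,-0.2,0,-13.2],[255,0.1024,-0.2191,0.1344,-0.2,0,-13.2],[255,0.1024,-0.2191,0.1344,-0.2,0,-13.2],[255,0.1024,-0.2191,0.1344,-0.2,0,-13.2]],
])

```text
clock: 13.65
tcp_pos: [0.3894, 0.3098, 0.0698]
orientation: [-0.001, 0.65, 0.76, -0.001]
wrist_force: [0.8, 0.6, -1.5]
finger_gap: 0.0116
grip_force: 98.2
```

```bash
python3 - <<'E'
from h import *
s=get_state();print(s["clock"],s["tcp_pos"])
a=np.radians(99.0);d=[np.cos(a),np.sin(a)]
q=R.from_matrix(np.column_stack([[d[0],d[1],0],[d[1],-d[0],0],[0,0,-1]]))
print(rel([.3895,.3106,.0092],q))
E
```

```text
13.65 [0.38937576 0.30976281 0.06978918]
[array([0.0008, 0.0004, 0.0606]), array([-0.1 , -0.02, -0.07])]
```

Emit:
drive_tool([
  [[255,0,0,0.025,0,0,0],[255,0,0,0.045,0,0,0],[255,0,0,0.055,0,0,0],[255,0,0,0.059,0,0,0],[255,0,0,0.06,0,0,0],[255,0,0,0.06,0,0,0]],
])

```text
clock: 14.4
tcp_pos: [0.3894, 0.3102, 0.0102]
orientation: [-0.0, 0.65, 0.76, 0.0]
wrist_force: [0.5, 0.3, -0.9]
finger_gap: 0.0115
grip_force: 98.2
```

Emit:
drive_tool([
  [[255,0,0,0.0012,0,0,0],[255,0,0,0.0012,0,0,0],[185,0,0,0.0012,0,0,0],[160,0,0,0.0012,0,0,0],[160,0,0,0.0012,0,0,0],[160,0,0,-0.02,0,0,0],[160,0,0,-0.06,0,0,0],[160,0,0,-0.12,0,0,0],[160,0,0,-0.18,0,0,0],[160,0,0,-0.22,0,0,0],[160,0,0,-0.22,0,0,0]],
])

```text
clock: 15.78
tcp_pos: [0.3912, 0.311, 0.2333]
orientation: [0.001, 0.65, 0.76, 0.003]
wrist_force: [0.3, 0.0, -1.1]
finger_gap: 0.0319
grip_force: 0.0
```

```bash
python3 - <<'E'
from h import *
s=get_state();print(s["clock"],s["tcp_pos"],s["wrist_force"],s["finger_gap"])
c=calibration("wrist");p,d=read_camera("wrist")
def orange(p):
    p=p.astype(int);return (p[...,0]>180)&(p[...,1]>60)&(p[...,1]<150)&(p[...,2]<50)
m=orange(p);v,u=np.nonzero(m);print(len(u),u.min(),u.max(),v.min(),v.max())
print([atz("wrist",np.median(u),y,.029,c).round(4) for y in(v.min(),v.max())])
for y in range(v.max()+5,v.max()+100,15):print(p[y,int(np.median(u))-4:int(np.median(u))+6,0])
# crank: triangulate
t,td=read_camera("top");ps,ds=read_camera("scene");np.savez("t6.npz",t=t,td=td,ps=ps,ds=ds)
for n,im,D,b in(("top",t,td,(185,225,300,345)),("scene",ps,ds,(195,225,255,285))):
    q=im.astype(int);m=(q[...,0]>140)&(q[...,1]<70)&(q[...,2]<70);k=np.zeros_like(m);k[b[0]:b[1],b[2]:b[3]]=1;m&=k
    v,u=np.nonzero(m);W=cloud(n,D)[m];print(n,len(u),u.min(),u.max(),v.min(),v.max(),u.mean(),v.mean());print(np.nanpercentile(W,[5,50,95],axis=0).round(4))
E
```

```text
15.775 [0.39117789 0.31095014 0.23331448] [ 0.26670451  0.02248701 -1.07493274] 0.03187076164678114
141 274 286 146 207
[array([0.3891, 0.347 , 0.029 ]), array([0.3998, 0.2796, 0.029 ])]
[223 202 154  85  49  57  62  62  63  71]
[223 201 147  74  39  61  65  64  65  57]
[224 198 143  76  52  55  64  70  63  61]
[224 197 140  69  42  65  66  62  67  56]
[220 198 137  68  59  59  68  70  64  69]
[220 198 136  72  54  51  63  60  61  63]
[58 66 63 63 60 68 62 58 60 67]
top 21 311 314 201 206 312.57142857142856 203.38095238095238
[[ 0.4902 -0.1359  0.1474]
 [ 0.4973 -0.1324  0.1654]
 [ 0.5037 -0.1265  0.171 ]]
scene 20 264 270 203 206 266.75 204.7
[[ 0.4907 -0.1413  0.1632]
 [ 0.4949 -0.1364  0.1657]
 [ 0.5015 -0.1297  0.1675]]
```

```bash
python3 - <<'E'
from h import *
P=lambda u,v:ray("top",u/3.8+150-.37,v/3.8+130-.37)
S=lambda u,v:ray("scene",u/3.8+190-.37,v/3.5+160-.37)
g=tri([P(620,281),S(293,156)]);h=tri([P(683,277),S(251,260)]);print(g,h)
z=np.load("t6.npz");print("top mean",atz("top",312.57,203.38,.166))
# grip blob in scene: red hue
for n,im,D,b in(("top",z["t"],z["td"],(190,220,300,325)),("scene",z["ps"],z["ds"],(195,230,255,285))):
    q=im.astype(int);m=(q[...,0]>1.8*q[...,1])&(q[...,0]>1.8*q[...,2])&(q[...,0]>70);k=np.zeros_like(m);k[b[0]:b[1],b[2]:b[3]]=1;m&=k
    v,u=np.nonzero(m);print(n,len(u),u.min(),u.max(),v.min(),v.max());W=cloud(n,D)
    for vv in range(v.min(),v.max()+1,2):
        uu=u[v==vv];print(vv,uu.min(),uu.max(),np.nanmedian(W[vv,uu],0).round(4))
gp=g[0];ax=gp[:2]-.055*np.array([np.cos(1.672),np.sin(1.672)]);print("axis",ax)
E
```

```text
(array([ 0.49483566, -0.1327246 ,  0.16466758]), [0.001172269734600569, 0.0011722697346008917]) (array([ 0.50110734, -0.18815674,  0.11916483]), [0.0013804296674182145, 0.0013804296674180595])
top mean [ 0.49629848 -0.13130965  0.166     ]
top 28 310 315 201 206
201 312 314 [ 0.5037 -0.1324  0.1653]
203 310 315 [ 0.4975 -0.1311  0.1657]
205 310 314 [ 0.4913 -0.1293  0.1658]
scene 133 263 270 202 221
202 265 269 [3.587e-01 6.650e-02 1.000e-04]
204 263 270 [ 0.4945 -0.1325  0.1655]
206 263 270 [ 0.4971 -0.1389  0.1646]
208 264 270 [ 0.4994 -0.1408  0.1603]
210 264 269 [ 0.4995 -0.1424  0.1559]
212 264 269 [ 0.498  -0.1401  0.1486]
214 264 270 [ 0.4996 -0.1411  0.1444]
216 264 270 [ 0.4985 -0.1402  0.1361]
218 264 270 [ 0.4978 -0.1392  0.1306]
220 264 270 [ 0.4998 -0.1409  0.1244]
axis [ 0.50039236 -0.18744318]
```

```bash
python3 - <<'E'
from h import *
def Q(th):
    d=[np.cos(th),np.sin(th)];return R.from_matrix(np.column_stack([[d[0],d[1],0],[d[1],-d[0],0],[0,0,-1]]))
print(rel([.4957,-.132,.22],Q(1.672)))
E
```

```text
[array([-0.4528,  0.0368,  0.0085]), array([-0.19,  0.02,  3.17])]
```

Emit:
drive_tool([
  [[140,-0.05,0.004,0,0,0,0.5],[140,-0.1,0.008,0,0,0,1],[140,-0.15,0.012,0,0,0,1.5],[140,-0.2,0.016,0,0,0,2],[140,-0.25,0.02,0,0,0,2.5],[140,-0.3,0.024,0,0,0,3],[140,-0.35,0.028,0,0,0,3],[140,-0.4,0.032,0,0,0,3],[140,-0.44,0.036,0,-0.2,0,3.2],[140,-0.453,0.037,0.008,-0.2,0,3.2],[140,-0.453,0.037,0.008,-0.2,0,3.2],[140,-0.453,0.037,0.008,-0.2,0,3.2]],
])

```text
clock: 17.42
tcp_pos: [0.4957, -0.1304, 0.2207]
orientation: [-0.001, 0.67, 0.742, 0.001]
wrist_force: [0.1, -0.1, 0.6]
finger_gap: 0.0387
grip_force: 0.0
```

```bash
python3 - <<'E'
from h import *
def Q(th):
    d=[np.cos(th),np.sin(th)];return R.from_matrix(np.column_stack([[d[0],d[1],0],[d[1],-d[0],0],[0,0,-1]]))
s=get_state();print(s["clock"],s["tcp_pos"],s["joint_pos"],s["finger_gap"])
print(rel([.4957,-.132,.127],Q(1.672)))
c=calibration("wrist");p,D=read_camera("wrist")
q=p.astype(int);m=(q[...,0]>1.8*q[...,1])&(q[...,0]>1.8*q[...,2])&(q[...,0]>70)
n,l,st,ce=cv2.connectedComponentsWithStats(m.astype(np.uint8))
for i in range(1,n):
    if st[i,4]>15:print(st[i],ce[i],atz("wrist",*ce[i],.166,c))
print(proj("wrist",[.4957,-.132,.166],c))
cv2.imwrite("pics/w7.png",cv2.resize(p[:,:,::-1],(800,600)))
E
```

```text
17.425 [ 0.49568395 -0.13040627  0.2207186 ] [-0.41487974  0.19632617 -0.13423065  1.24097094  0.0015223   1.05403142] 0.03869911361262851
[array([-0.0017, -0.0002,  0.0937]), array([ 0.01, -0.1 ,  0.04])]
[ 367   90   94   60 2105] [428.33111639 122.43705463] [ 0.5817602  -0.05060169  0.166     ]
[270 199  25  42 867] [282.29642445 220.51903114] [ 0.49509764 -0.12568294  0.166     ]
(np.float64(282.24311252863185), np.float64(229.697771448198))
```

View pics/w7.png

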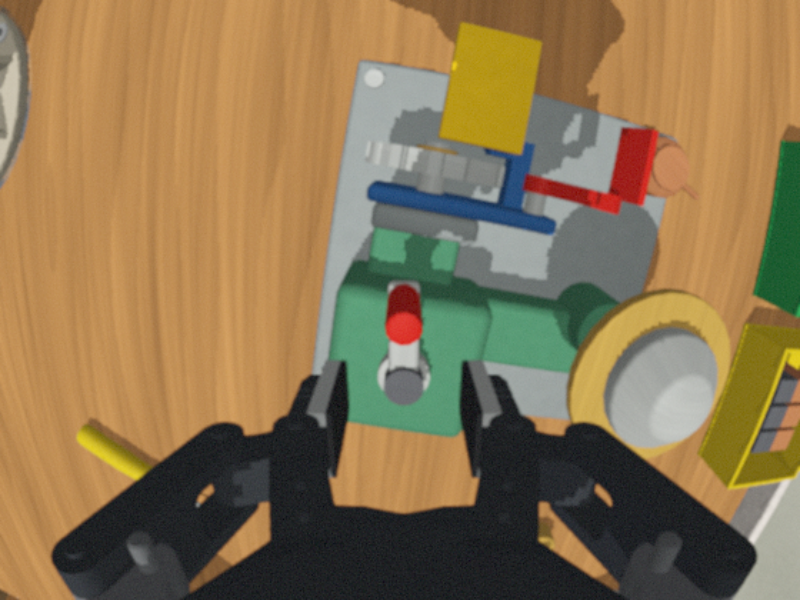

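Emit:
drive_tool([
  [[140,-0.0017,0,0.03,0,0,0],[140,-0.0017,0,0.06,0,0,0],[140,-0.0017,0,0.08,0,0,0],[140,-0.0017,0,0.093,0,0,0],[140,-0.0017,0,0.093,0,0,0],[170,-0.0017,0,0.093,0,0,0],[190,-0.0017,0,0.093,0,0,0],[215,-0.0017,0,0.093,0,0,0],[230,-0.0017,0,0.093,0,0,0],[230,-0.0017,0,0.093,0,0,0]],
], newtons=40)

```text
clock: 18.73
tcp_pos: [0.4966, -0.1337, 0.1294]
orientation: [0.001, 0.671, 0.742, 0.001]
wrist_force: [-3.9, 0.0, 6.6]
finger_gap: 0.0172
grip_force: 38.9
```

```bash
python3 - <<'E'
from h import *
s=get_state();print(s["clock"],s["tcp_pos"],s["wrist_force"],s["ft_torque"],s["finger_gap"],s["grip_force"])
# arc in tool axes at this moment: x radial out, y = tangential clockwise (local +x side)
A=np.array([.5010,-.1872]);print(s["tcp_pos"][:2]-A,np.hypot(*(s["tcp_pos"][:2]-A)))
def row(k,r=.055):print(round(k,2),[round(r*(np.cos(k)-1),4),round(-r*np.sin(k),4)],round(-np.degrees(k),1))
for k in np.arange(0,.76,.0625):row(k)
E
```

```text
18.725 [ 0.49661091 -0.13371116  0.12939727] [-3.9461549   0.03936481  6.61104252] [0.03531998 0.70564659 0.00081259] 0.017191145316720703 38.923049569129944
[-0.00438909  0.05348884] 0.0536686162496692
0.0 [np.float64(0.0), np.float64(-0.0)] -0.0
0.06 [np.float64(-0.0001), np.float64(-0.0034)] -3.6
0.12 [np.float64(-0.0004), np.float64(-0.0069)] -7.2
0.19 [np.float64(-0.001), np.float64(-0.0103)] -10.7
0.25 [np.float64(-0.0017), np.float64(-0.0136)] -14.3
0.31 [np.float64(-0.0027), np.float64(-0.0169)] -17.9
0.38 [np.float64(-0.0038), np.float64(-0.0201)] -21.5
0.44 [np.float64(-0.0052), np.float64(-0.0233)] -25.1
0.5 [np.float64(-0.0067), np.float64(-0.0264)] -28.6
0.56 [np.float64(-0.0085), np.float64(-0.0293)] -32.2
0.62 [np.float64(-0.0104), np.float64(-0.0322)] -35.8
0.69 [np.float64(-0.0125), np.float64(-0.0349)] -39.4
0.75 [np.float64(-0.0148), np.float64(-0.0375)] -43.0
```

Emit:
drive_tool([
  [[230,-0.0001,-0.0034,0,0,0,-3.6],[230,-0.0004,-0.0069,0,0,0,-7.2],[230,-0.001,-0.0103,0,0,0,-10.7],[230,-0.0017,-0.0136,0,0,0,-14.3],[230,-0.0027,-0.0169,0,0,0,-17.9],[230,-0.0038,-0.0201,0,0,0,-21.5],[230,-0.0052,-0.0233,0,0,0,-25.1],[230,-0.0067,-0.0264,0,0,0,-28.6],[230,-0.0067,-0.0264,0,0,0,-28.6]],
])

```text
clock: 19.85
tcp_pos: [0.4715, -0.1426, 0.1294]
orientation: [0.001, 0.466, 0.885, 0.001]
wrist_force: [-1.9, 2.2, 6.4]
finger_gap: 0.017
grip_force: 39.3
```

```bash
python3 - <<'E'
from h import *
s=get_state();A=np.array([.5010,-.1872]);p=s["tcp_pos"];d=p[:2]-A
r=R.from_quat(s["orientation"],scalar_first=True).as_matrix()
print(s["clock"],p,np.hypot(*d),np.arctan2(d[1],d[0])-1.672,r[:,0].round(3),np.arctan2(r[1,0],r[0,0])-1.672,s["finger_gap"],s["grip_force"]);print("force tool",r.T@s["wrist_force"],r.T@s["ft_torque"])
E
```

```text
19.85 [ 0.47146009 -0.14259293  0.12939427] 0.053501376999705905 0.4837174831719573 [-0.565  0.825 -0.001] 0.49895172690795797 0.017019243238655883 39.27012383937836
force tool [ 2.90134663 -0.31040149 -6.448654  ] [ 0.09452845  0.59925727 -0.02676925]
```

Emit:
drive_tool([
  [[230,-0.0001,-0.0034,0,0,0,-3.6],[230,-0.0004,-0.0069,0,0,0,-7.2],[230,-0.001,-0.0103,0,0,0,-10.7],[230,-0.0017,-0.0136,0,0,0,-14.3],[230,-0.0027,-0.0169,0,0,0,-17.9],[230,-0.0038,-0.0201,0,0,0,-21.5],[230,-0.0052,-0.0233,0,0,0,-25.1],[230,-0.0067,-0.0264,0,0,0,-28.6],[230,-0.0085,-0.0293,0,0,0,-32.2],[230,-0.0104,-0.0322,0,0,0,-35.8],[230,-0.0125,-0.0349,0,0,0,-39.4],[230,-0.0148,-0.0375,0,0,0,-43]],
])

```text
clock: 21.35
tcp_pos: [0.449, -0.1752, 0.1294]
orientation: [0.002, 0.109, 0.994, 0.001]
wrist_force: [-0.9, 5.8, 7.7]
finger_gap: 0.0171
grip_force: 39.4
```

Emit:
drive_tool([
  [[230,-0.0001,-0.0034,0,0,0,-3.6],[230,-0.0004,-0.0069,0,0,0,-7.2],[230,-0.001,-0.0103,0,0,0,-10.7],[230,-0.0017,-0.0136,0,0,0,-14.3],[230,-0.0027,-0.0169,0,0,0,-17.9],[230,-0.0038,-0.0201,0,0,0,-21.5],[230,-0.0052,-0.0233,0,0,0,-25.1],[230,-0.0067,-0.0264,0,0,0,-28.6],[230,-0.0085,-0.0293,0,0,0,-32.2],[230,-0.0104,-0.0322,0,0,0,-35.8],[230,-0.0104,-0.0322,0,0,0,-35.8]],
])

```text
clock: 22.72
tcp_pos: [0.4523, -0.2087, 0.1294]
orientation: [0.002, -0.202, 0.979, 0.001]
wrist_force: [-2.0, 5.8, 7.1]
finger_gap: 0.0169
grip_force: 39.4
```

```bash
python3 - <<'E'
from h import *
s=get_state();A=np.array([.5010,-.1872]);p=s["tcp_pos"];d=p[:2]-A
r=R.from_quat(s["orientation"],scalar_first=True).as_matrix()
print(s["clock"],p,np.hypot(*d),(np.arctan2(d[1],d[0])-1.672)%6.283,(np.arctan2(r[1,0],r[0,0])-1.672)%6.283,s["finger_gap"],s["grip_force"]);print("force tool",r.T@s["wrist_force"],r.T@s["ft_torque"])
t,td=read_camera("top");W=cloud("top",td);W0=cloud("top",np.load("top0.npz")["d"])
for w in(W0,W):
    for b in(([.62,-.18,.1],[.66,-.13,.22]),):
        m=box(w,*b);print(m.sum(),np.nanmedian(w[m],0))
E
```

```text
22.725 [ 0.45226377 -0.20872293  0.12936642] 0.05327716354531681 1.885271303704977 1.8755357520611984 0.01685722256639402 39.43978786468506
force tool [-0.44679806  6.11636208 -7.13519899] [-1.08078886 -0.28750745 -0.37220206]
218 [ 0.63919622 -0.15288316  0.18380044]
207 [ 0.63878013 -0.15283529  0.13573701]
```

Emit:
drive_tool([
  [[230,-0.0001,-0.0034,0,0,0,-3.6],[230,-0.0004,-0.0069,0,0,0,-7.2],[230,-0.001,-0.0103,0,0,0,-10.7],[230,-0.0017,-0.0136,0,0,0,-14.3],[230,-0.0024,-0.016,0,0,0,-17],[230,-0.0024,-0.016,0,0,0,-17]],
])

```text
clock: 23.52
tcp_pos: [0.4607, -0.222, 0.1294]
orientation: [0.002, -0.344, 0.939, 0.001]
wrist_force: [-0.4, 7.4, 8.0]
finger_gap: 0.0168
grip_force: 39.5
```

Emit:
drive_tool([
  [[230,0,-0.0015,0,0,0,-1.5],[230,0,-0.0015,0,0,0,-1.5],[230,0,-0.0015,0,0,0,-1.5]],
])

```text
clock: 23.9
tcp_pos: [0.4613, -0.2228, 0.1293]
orientation: [0.002, -0.356, 0.934, 0.001]
wrist_force: [-1.7, 9.4, 9.1]
finger_gap: 0.017
grip_force: 39.6
```

```bash
cat > st.py <<'E'
from h import *
s=get_state();A=np.array([.5010,-.1872]);p=s["tcp_pos"];d=p[:2]-A
r=R.from_quat(s["orientation"],scalar_first=True).as_matrix()
print(s["clock"],p,np.hypot(*d),(np.arctan2(d[1],d[0])-1.672)%6.283,(np.arctan2(r[1,0],r[0,0])-1.672)%6.283,s["finger_gap"],s["grip_force"]);print("force tool",r.T@s["wrist_force"],r.T@s["ft_torque"])
t,td=read_camera("top");w=cloud("top",td)
m=box(w,[.62,-.18,.1],[.66,-.13,.22]);print(m.sum(),np.nanmedian(w[m],0))
E
python3 st.py
```

```text
23.9 [ 0.46131809 -0.22276241  0.12932535] 0.05328544914153094 2.2001118590067934 2.1981232959664556 0.016981077469887564 39.6331661939621
force tool [-5.05428806  8.19229931 -9.03528731] [-1.37309512 -0.74295576 -0.23708431]
208 [ 0.63854949 -0.15338017  0.12827507]
```

Emit:
drive_tool([
  [[230,0,-0.0015,0,0,0,-1],[230,0,-0.0025,0,0,0,-1],[230,0,-0.0025,0,0,0,-1]],
])

```text
clock: 24.32
tcp_pos: [0.4613, -0.2228, 0.1293]
orientation: [0.001, -0.364, 0.931, 0.003]
wrist_force: [-5.9, 13.6, 13.7]
finger_gap: 0.017
grip_force: 40.6
```

```bash
python3 st.py
```

```text
24.325 [ 0.46131757 -0.22278322  0.1292851 ] 0.053299724720796804 2.2003959748402258 2.2153378365332284 0.016969426183326263 40.637311935424805
force tool [ -4.92503647  14.0339099  -13.5977965 ] [-2.47320842 -0.87807381  0.08356247]
207 [ 0.63888369 -0.15318547  0.1285139 ]
```

Emit:
drive_tool([
  [[230,0,0.0025,0,0,0,1],[230,0,0.0025,0,0,0,1],[190,0,0.0025,0,0,0,1],[150,0,0.0025,0,0,0,1],[140,0,0.0025,0,0,0,1],[140,0,0.0025,-0.03,0,0,1],[140,0,0.0025,-0.08,0,0,1],[140,0,0.0025,-0.13,0,0,1],[140,0.04,0.0025,-0.15,0,0,1],[140,0.06,0.0025,-0.15,0,0,1],[140,0.06,0.0025,-0.15,0,0,1]],
])

```text
clock: 25.75
tcp_pos: [0.4162, -0.2665, 0.2785]
orientation: [0.001, -0.354, 0.935, -0.0]
wrist_force: [-0.4, -0.0, -0.2]
finger_gap: 0.0387
grip_force: 0.0
```

```bash
python3 st.py; python3 - <<'E'
from h import *
t,td=read_camera("top");W=cloud("top",td)
p=t.astype(int)
m=(p[...,0]>150)&(p[...,1]<70)&(p[...,2]<70);m[:160]=0;m[212:]=0;m[:,:265]=0;m[:,300:]=0
print("pawl",m.sum(),np.nanpercentile(W[m],[5,50,95],axis=0).round(3))
m=(p[...,0]>180)&(p[...,1]>60)&(p[...,1]<150)&(p[...,2]<60)&box(W,[.33,.1,-.02],[.45,.4,.06])
print("rod handle",m.sum(),W[m].min(0).round(3),np.nanmedian(W[m],0).round(3),W[m].max(0).round(3))
D0=np.load("top0.npz")["d"];ch=(abs(td-D0)>.02)&(td>0)&(D0>0);n,l,st,ce=cv2.connectedComponentsWithStats(ch.astype(np.uint8))
for i in range(1,n):
    if st[i,4]>8:print(st[i],W[int(ce[i][1]),int(ce[i][0])].round(3))
E
```

```text
25.75 [ 0.41619903 -0.26653557  0.27846849] 0.1161263843700177 2.2215199336729956 2.194118491583053 0.03865842440723919 0.0
force tool [0.33093141 0.27451408 0.21701546] [-0.02644567 -0.03348413 -0.0259311 ]
209 [ 0.63807936 -0.15370096  0.12840467]
pawl 50 [[ 0.572 -0.066  0.103]
 [ 0.6   -0.06   0.123]
 [ 0.616 -0.027  0.139]]
rod handle 76 [0.383 0.277 0.008] [0.39  0.312 0.028] [0.4   0.345 0.036]
[ 302  139   36   38 1035] [ 0.646 -0.156  0.135]
[276 165  16  15  98] [ 0.609 -0.047  0.116]
[  160   185   280   235 24071] [ 0.247 -0.069  0.777]
[284 186   7  13  41] [ 0.553 -0.049  0.01 ]
[309 200  15   8  62] [ 0.504 -0.14   0.092]
[332 204   7   9  26] [ 0.485 -0.205  0.117]
[337 212   9   6  36] [ 0.463 -0.218  0.164]
[    0   297   195   123 11338] [-0.044  0.72  -0.003]
```

```bash
python3 -c "from workcell import hand_in;print(hand_in())"
```

```text
the job is handed in; nothing more can be done
None
```

The pawl is thrown over, the rod lies flat on its mat, and the turntable is at its lower stop (about 55 mm down by the top camera). The hand is clear, no bystander shift showed in the top view, and the job was handed in at about 26 s.

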